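# Put the opened bottle back behind the guard rail

### The arm

A 7-joint arm with a two-finger parallel gripper is mounted at the origin on a cart in front of the work surface, level with it; the furniture and walls round the work are solid. World frame = base frame: x ahead of the robot, y to its left, z up, the work surface at z = 0. Lengths are in mm, angles in rad, forces in N, time in s.
With the tool pointing down it reaches from about 350 to 900 mm from the base axis. Payload 19.9 kg.
Tool frame: the origin (TCP) lies on the centre line of the jaws, within the pads' length; the fingertips stand 25 mm ahead of it and the grasp point (between the pads) lies 6 mm ahead of it (arm.nose_length is the distance from the TCP to the fingertips, in mm); y points along the fingers, z is the direction in which the jaws open and shut, and the axes are right-handed (so a half turn about y gives the same grasp; the last joint's range is limited). The gripper opens to 94 mm and grips with 3 to 60 N. Pads are 16 mm wide; open, the fingers measure 119 mm over their backs; the gripper's body (75 mm by 177 mm) begins 78 mm behind the grasp point.
Start: joints at [1.302, 0.417, -0.01, 1.614, 0.005, 1.111, -0.053], TCP at [140.534, -608.976, 230.425] pointing down, gripper open.
Joint ranges: [-2.81, 2.81], [-0.39, 2.02], [-1.27, 1.25], [0.06, 2.57], [-1.19, 4.33], [0.19, 2], [-2.82, 2.82]. Speed limits (rad/s): [1.89, 1.89, 2.39, 2.39, 3.01, 3.01, 3.01].

### API

Orientations are given as a unit quaternion [x, y, z, w].
In Python, from bench import observe, optics, job, arm gives the robot as it stands. The module is installed in compiled form; this text tells all that it offers.
- The arm moves only by the tool play_rows, never from a script. Its argument "steps" is text: rows parted by semicolons, each of 6 numbers parted by spaces: the shift along the tool's x, y, z in m, then the turn, a rotation vector about the tool's x, y, z in rad. A call has 1 to 12 rows; each row is the pose to reach, as a shift and turn from the pose measured when the call began, along the tool's axes at that moment; what a row does not reach only later rows make up. A row lasts 1/8 s, in which the tool goes at most 62.5 mm and 10.7 degrees, less where a joint would pass 70% of its speed; a pose out of reach is approached as far as the arm can. A call with a gripper value outside its range is refused whole. "claw" is the finger opening in m, from 0 to 0.094, set as the call begins (left out, the last holds). The fingers move at their own pace and stop on an object; "grip_force" is the grip in N (left out, the last holds). Time passes only in rows, so rows that repeat a pose let the fingers close. It gives the time, the measured TCP pose, the force and the opening at its end, in the units of the state.
- observe(): the state, without advancing time (a new reading comes with each control period).
- optics.capture(name): name is "scene" or "top" or "wrist"; returns a dict with "color" (400x640x3 uint8, red, green, blue), "K" (3x3 intrinsics, pixels), "extrinsics" (4x4, takes a point from camera to world coordinates). Camera axes: x right, y down, z forward; pixel columns grow to the right and rows downward; lengths in mm; the calibration is good to about 2 mm. A picture is of the moment at which its call begins. There is no depth.
- job.close_job(): hands the job in, once; it reports no verdict.
The state is a dict: "time": time; "q": joint angles; "qd": joint speeds; "joint_efforts": joint torques, N m; "eef_pos": TCP position; "tool_rot": TCP orientation; "contact_force": force on the tool from outside, world axes, zero at the start; "ft_torque": the same for the moment, N m; "finger_gap": opening from 0.0 (shut) to 1.0 (fully open).
Only numpy, scipy, OpenCV 4.12 (cv2) and the standard library are available. Lean on these libraries where they do the work, as an engineer would, in place of code of your own. Each camera call takes 0.05 s, during which the arm holds its last target.

### The job

Put the opened white wine bottle away: with the fingertips, push it low on its body so that it slides upright over the worktop into the empty bay of the wooden bottle stand, then swing the steel guard rail fully shut across the front of the stand. Only push: do not take the bottle between the fingers, lift it or let it tip, and leave the red wine bottle in its bay and the other things where they stand.

Things in the scene. Friction and masses are not known exactly. Their poses are not given: they have to be found in the camera images.
- white_wine: pale green wine bottle with a white cap, opened, a third full, standing loose on the worktop in front of the stand: 302 mm tall, round body 72 mm across up to about 165 mm, then a narrow neck (32 mm); about 0.55 to 0.9 kg. Origin: centre of its underside, z up along its axis. Pushed on the lower 40 mm it slides, pushed higher up it can tip.
- red_wine: bottle of red wine in dark, almost black glass with a black neck, standing loose in one of the two bays: 318 mm tall, body 74 mm across up to about 190 mm. Origin: centre of its underside. Leave it in its bay.
- bottle_stand: fixed dark wooden stand, open front facing the robot's right, no floor. Origin: on the worktop midway between the centres of its two bays; x axis to its back (about world +y), y to its robot side (about world -x). Bay centres at x 0, y +50 and -50 mm; bays 88 mm wide; walls 12 mm thick, 65 high, from x -47 to +53; back panel's inner face at x +41, 105 high plus a rail to 132 mm.
- empty_bay: the point on the worktop at the centre of the empty bay (no visible object; which bay it is differs). The raised bar beyond the worktop begins at world x = 0.68 and stands 0.22 m above the worktop.
- guard_hinge (a point): axis of the guard rail's upright hinge at the front corner of the stand on the robot's side, 37 mm above the worktop; in the stand's frame x = -56, y = +100 mm
- guard_tip (a point): free end of the guard rail, 200 mm from the hinge axis, 37 mm above the worktop. The rail is a small steel ladder gate: two level rods 7 mm thick, 24 and 50 mm above the worktop, joined by uprights (9 mm thick at the free end).
- guard (a joint): angle of the guard rail, rad: 0 = shut across the front of both bays, rod axes 9 mm in front of the walls; grows as the free end swings out (1.57 = straight out of the stand's front), ends at 2.3. Stays where it is left (0.06 N m of friction). A bottle is clear of the shut rail if its centre is at most 14 mm in front of the bay centre.
- honey_jar: jar of honey with a red lid, 65 mm across, 100 mm tall, bystander at the right, by the bar; origin at the centre of its underside
- jigger: steel double-cone bar measure, 42 mm across, 80 mm tall, bystander at the right, by the bar; origin at the centre of its underside
- tall_glass: tall glass, 69 mm across, 167 mm tall, bystander behind the stand; origin at the centre of its underside
- mug: green mug, 86 mm across and 96 mm tall, bystander at the left; origin at the centre of its underside
- corkscrew: folded waiter's corkscrew lying near the front edge at the right, 112 x 31 x 11 mm, bystander; origin at the centre of its underside
- cork: wine cork lying near the front edge, 43 x 24 mm, bystander; origin under its centre
- espresso_cup: small white cup with a leaf pattern and a handle, 62 mm across (89 with the handle), 52 mm tall, bystander by the bar; origin at the centre of its underside

How it is judged:
By the outcome, as a careful person would: the job done as asked, in the order asked, and still so for the second after the job is handed in, with the robot touching nothing.
It also fails if it takes over 72 s, if anything falls off the work surface, if the arm or the gripper's body presses on something with over 40 N, if the wrist force passes 120 N, or if a joint passes its speed limit or range.

## Working session

There is one attempt and no reset: what is moved stays moved. The work goes in short steps, Python scripts to look and compute and a tool call to move; the robot and the scene stay as the last step left them, time stands still between calls to the robot, and variables do not carry over. Pictures are saved under pics/ and viewed, and the job is handed in when it is done.

Besides the shell and the picture viewer there is one more tool, called after "Request:" in YAML: its name, and indented under it one key for each argument. play_rows: Moves the arm, as the interface text tells. Its arguments: {"type":"object","properties":{"steps":{"type":"string"},"claw":{"type":"number"},"grip_force":{"type":"number"}},"required":["steps"]}

```bash
mkdir -p pics; python3 - <<'E'
from bench import observe, optics, job, arm
import cv2,numpy as np,pickle
s=observe();print(s); print(arm.nose_length)
for n in("scene","top","wrist"):
    c=optics.capture(n);cv2.imwrite(f"pics/{n}0.png",c["color"][:,:,::-1]);pickle.dump(c,open(f"{n}0.pkl","wb"))
    print(n,c["K"].round(1).tolist(),c["extrinsics"].round(3).tolist())
E
```

```text
{'time': 0.0, 'q': array([ 1.30248631,  0.41797867, -0.01031248,  1.61416883,  0.00471591,
        1.11068865, -0.0530234 ]), 'qd': array([ 0.00055269, -0.00238363, -0.00046396, -0.00022949, -0.00046722,
       -0.00036862,  0.00156201]), 'joint_efforts': array([-2.70292230e-04, -8.51268625e+01,  6.38432745e-01, -4.25992048e+01,
       -4.88204858e-02,  1.86022214e-02,  1.74944507e-04]), 'eef_pos': array([ 140.45767604, -608.6601758 ,  229.82454378]), 'tool_rot': array([-0.08010218,  0.70298756, -0.70214155,  0.07993354]), 'contact_force': array([0.78379497, 0.23955194, 0.39391413]), 'ft_torque': array([ 0.03282798, -0.00747084, -0.00918418]), 'finger_gap': 1.003719778395028}
25.0
scene [[384.9, 0.0, 322.5], [0.0, 384.9, 193.8], [0.0, 0.0, 1.0]] [[-0.837, -0.404, 0.369, 111.151], [-0.548, 0.619, -0.563, 757.685], [-0.001, -0.673, -0.74, 874.848], [0.0, 0.0, 0.0, 1.0]]
top [[478.9, 0.0, 322.3], [0.0, 478.9, 202.8], [0.0, 0.0, 1.0]] [[-0.0, -0.982, 0.188, 257.678], [-1.0, -0.0, -0.004, 145.377], [0.004, -0.188, -0.982, 1342.307], [0.0, 0.0, 0.0, 1.0]]
wrist [[326.4, 0.0, 320.3], [0.0, 326.4, 201.1], [0.0, 0.0, 1.0]] [[0.225, -0.947, -0.228, 205.283], [-0.974, -0.219, -0.05, -593.008], [-0.002, 0.233, -0.972, 385.135], [0.0, 0.0, 0.0, 1.0]]
```

View pics/scene0.png

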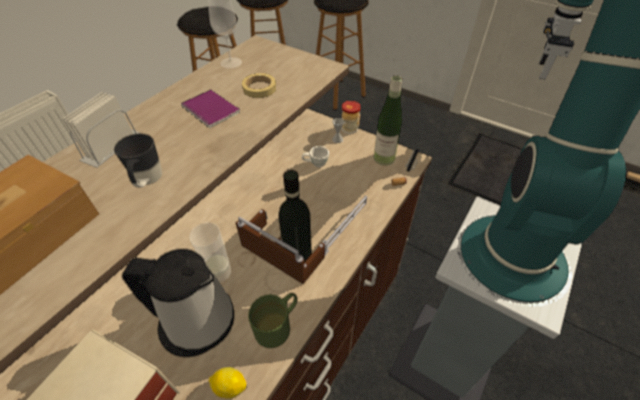

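View pics/top0.png

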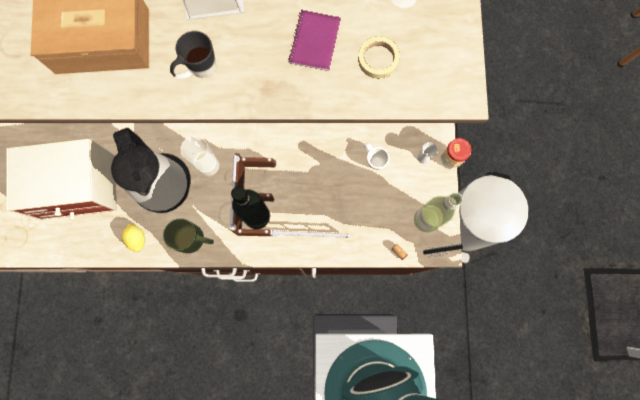

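View pics/wrist0.png

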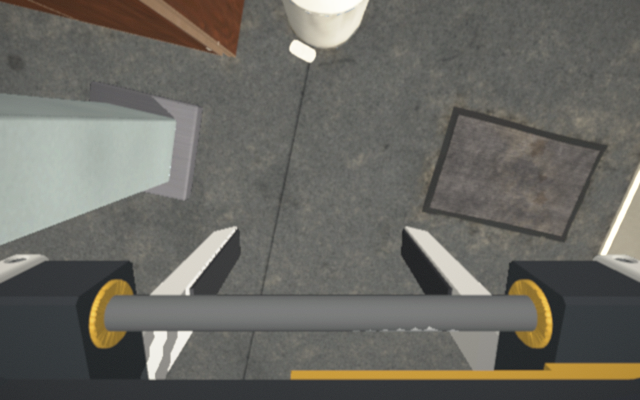

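```bash
cat > h.py <<'E'
import pickle,cv2,numpy as np
def ray(c,u,v):
    K=c["K"];E=c["extrinsics"];d=E[:3,:3]@np.linalg.inv(K)@[u,v,1];return E[:3,3],d
def plane(c,u,v,z):
    o,d=ray(c,u,v);return o+d*(z-o[2])/d[2]
def proj(c,p):
    E=np.linalg.inv(c["extrinsics"]);q=c["K"]@(E@[*p,1])[:3];return q[:2]/q[2]
def crop(c,x0,y0,x1,y1,f,name):
    im=cv2.resize(c["color"][y0:y1,x0:x1,::-1],None,fx=f,fy=f,interpolation=cv2.INTER_CUBIC);cv2.imwrite(name,im)
E
python3 - <<'E'
from h import *
t=pickle.load(open("top0.pkl","rb"));s=pickle.load(open("scene0.pkl","rb"))
crop(t,215,130,375,250,5,"pics/t_a.png")
crop(t,340,130,480,270,4,"pics/t_b.png")
crop(s,220,60,440,280,2.7,"pics/s_a.png")
E
```

```text
(no output)
```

View pics/t_a.png

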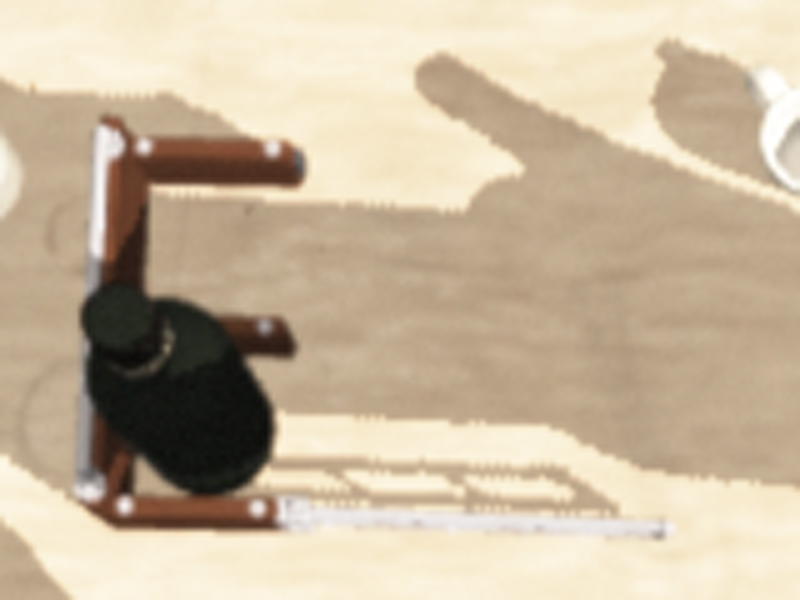

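View pics/t_b.png

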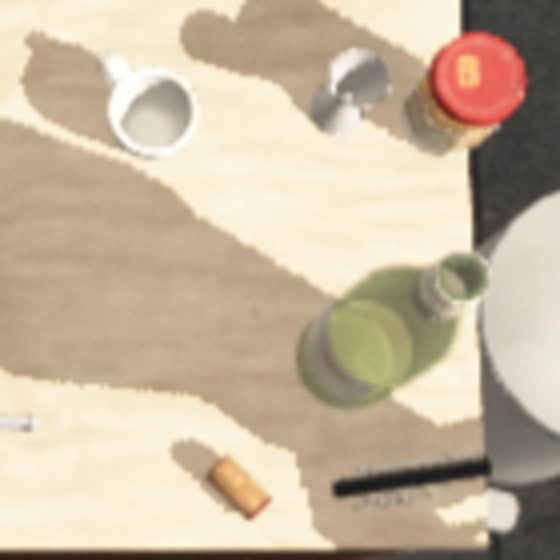

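View pics/s_a.png

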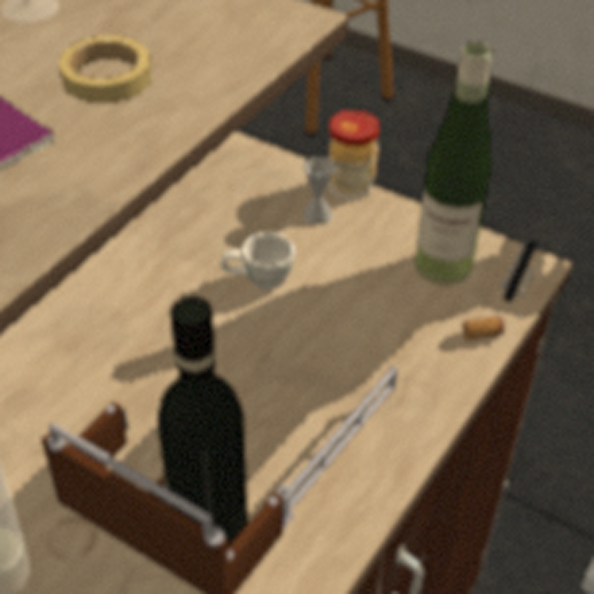

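```bash
python3 - <<'E'
from h import *
t=pickle.load(open("top0.pkl","rb"));s=pickle.load(open("scene0.pkl","rb"))
T=lambda a,b,z:plane(t,215+a/5,130+b/5,z)[:2].round(1)
B=lambda a,b,z:plane(t,340+a/4,130+b/4,z)[:2].round(1)
S=lambda a,b,z:plane(s,220+a/2.7,60+b/2.7,z)[:2].round(1)
print("neck",B(462,277,302),"base",B(350,353,0), "scene neck",S(477,46,302),"base",S(443,262,0))
print("screws far",T(144,147,65),T(273,149,65),"near",T(124,505,65),T(258,508,65),"mid",T(265,326,65))
print("fronts",T(303,165,65),T(293,340,65),T(282,511,65))
print("hinge",T(290,513,50),"tip",T(665,530,50))
print("scene screws near",S(231,552,65),S(282,498,65),"far",S(112,410,65),"tip",S(393,375,50))
print("cup",B(152,112,52),"cork",B(239,487,24),"ck",B(340,490,10),B(490,467,10),"jig",B(360,75,80),"honey",B(480,78,100))
print("edge right",plane(t,459,200,0)[:2],"front",plane(t,300,266,0)[:2],"back",plane(t,300,123,220)[:2])
E
```

```text
neck [ 465.  -153.7] base [ 470.2 -158.1] scene neck [ 465.2 -157.9] base [ 466.5 -161.2]
screws far [624.3 357.5] [623.2 286.3] near [425.2 362.2] [423.5 290.3] mid [523.3 288.6]
fronts [614.  269.6] [515.5 273.2] [421.9 277.4]
hinge [422.8 274.6] tip [413.5  71.1]
scene screws near [422.9 359. ] [416.4 284.4] far [618.8 288.3] tip [409.3  79.2]
cup [632.3 -15. ] cork [373.1 -72.4] ck [ 372.3 -144.8] [ 388.3 -250.1] jig [ 650.6 -154.9] honey [ 642.3 -231.2]
edge right [ 523.03147814 -250.41765558] front [335.63598123 202.66222601] back [672.80886456 196.22542108]
```

```bash
python3 - <<'E'
from bench import observe
from scipy.spatial.transform import Rotation as R
print(R.from_quat(observe()["tool_rot"]).as_matrix().round(3))
# target
th=np.radians(40) if False else 0.7
E
```

```text
[[-0.974 -0.     0.225]
 [-0.225  0.001 -0.974]
 [ 0.    -1.    -0.001]]
```

```bash
cat >> h.py <<'E'
from scipy.spatial.transform import Rotation as R
def Rt(th,yaw=0):
    # tips lean forward along heading (yaw from +y, positive ccw), jaw axis perpendicular
    c,s=np.cos(th),np.sin(th)
    M=np.array([[0,0,1],[-c,s,0],[-s,-c,0]],float)
    return R.from_euler('z',yaw)*R.from_matrix(M)
def row(s,tip,Rg,nose=25):
    """tip: wanted fingertip centre in world mm"""
    R0=R.from_quat(s["tool_rot"]);p=np.array(tip)-nose*Rg.as_matrix()[:,1]
    d=R0.inv().apply(p-s["eef_pos"])/1000; w=(R0.inv()*Rg).as_rotvec()
    return np.r_[d,w].round(4)
def tip(s): return s["eef_pos"]+25*R.from_quat(s["tool_rot"]).as_matrix()[:,1]
E
python3 - <<'E'
from h import *
from bench import observe
s=observe()
print(row(s,(463,-290,190),Rt(.7)))
E
```

```text
[-0.3823  0.021  -0.2223 -0.4683 -1.2855  0.5892]
```

Request:
play_rows:
  steps: "-0.038 0.002 -0.022 -0.047 -0.129 0.059;-0.076 0.004 -0.044 -0.094 -0.257 0.118;-0.115 0.006 -0.067 -0.14 -0.386 0.177;-0.153 0.008 -0.089 -0.187 -0.514 0.236;-0.191 0.01 -0.111 -0.234 -0.643 0.295;-0.229 0.013 -0.133 -0.281 -0.771 0.353;-0.268 0.015 -0.156 -0.328 -0.9 0.412;-0.306 0.017 -0.178 -0.375 -1.028 0.471;-0.344 0.019 -0.2 -0.421 -1.157 0.53;-0.382 0.021 -0.222 -0.468 -1.286 0.589;-0.382 0.021 -0.222 -0.468 -1.286 0.589;-0.382 0.021 -0.222 -0.468 -1.286 0.589"
  claw: 0.05
  grip_force: 30

```text
time: 1.65
eef_pos: [462.4, -306.9, 208.8]
tool_rot: [-0.298, 0.641, -0.299, 0.641]
contact_force: [-1.1, 0.5, -0.4]
finger_gap: 0.533
```

```bash
python3 - <<'E'
from h import *
from bench import observe,optics
s=observe();print(s["q"].round(2),tip(s),R.from_quat(s["tool_rot"]).as_matrix().round(2),s["finger_gap"]*94,s["contact_force"])
print(row(s,(463,-290,190),Rt(.7)))
c=optics.capture("scene");cv2.imwrite("pics/s1.png",c["color"][:,:,::-1])
c=optics.capture("top");cv2.imwrite("pics/t1.png",c["color"][:,:,::-1])
print(row(s,(463,-222,18),Rt(.7)))
E
```

```text
[ 1.12  0.67 -0.5   1.51 -0.24  1.48  0.72] [ 462.37708663 -290.84748735  189.68244274] [[-0.   -0.    1.  ]
 [-0.77  0.64 -0.  ]
 [-0.64 -0.77 -0.  ]] 50.09367506251309 [-1.07856663  0.5091512  -0.4358017 ]
[-0.0008  0.0003  0.0006  0.     -0.001   0.0006]
[ 0.0579  0.1757  0.0007  0.     -0.001   0.0006]
```

View pics/s1.png

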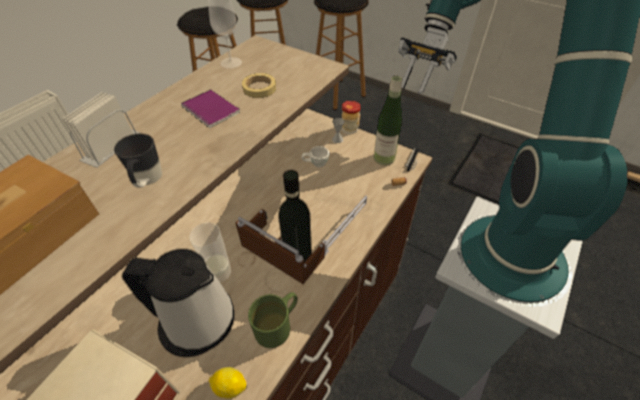

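View pics/t1.png

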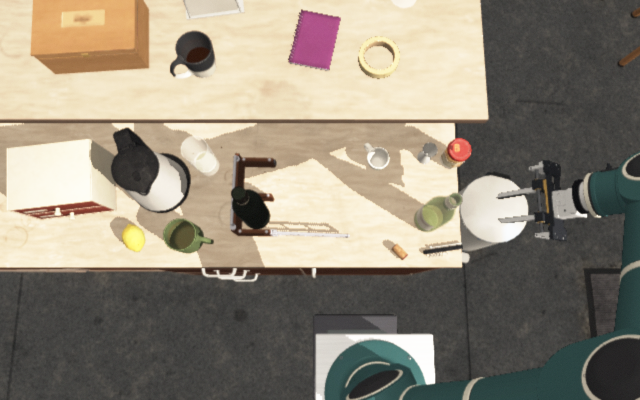

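Request:
play_rows:
  steps: "0.01 0.03 0.001 0 0 0;0.02 0.06 0.001 0 0 0;0.03 0.09 0.001 0 0 0;0.04 0.12 0.001 0 0 0;0.05 0.15 0.001 0 0 0;0.0565 0.17 0.001 0 0 0;0.058 0.176 0.001 0 0 0;0.058 0.176 0.001 0 0 0"

```text
time: 2.75
eef_pos: [463.0, -239.3, 37.5]
tool_rot: [-0.298, 0.641, -0.3, 0.64]
contact_force: [-1.0, 0.4, 0.1]
finger_gap: 0.532
```

```bash
python3 - <<'E'
from h import *
from bench import observe,optics
s=observe();print(s["q"].round(2),tip(s),s["contact_force"])
c=optics.capture("scene");crop(c,300,50,460,200,4,"pics/s2.png")
c=optics.capture("top");crop(c,340,130,560,270,3.5,"pics/t2.png")
c=optics.capture("wrist");cv2.imwrite("pics/w2.png",c["color"][:,:,::-1])
E
```

```text
[ 1.06  0.84 -0.49  1.7  -0.21  1.12  0.77] [ 463.05759834 -223.23234071   18.37981138] [-1.04861427  0.41368479  0.14982887]
```

View pics/s2.png

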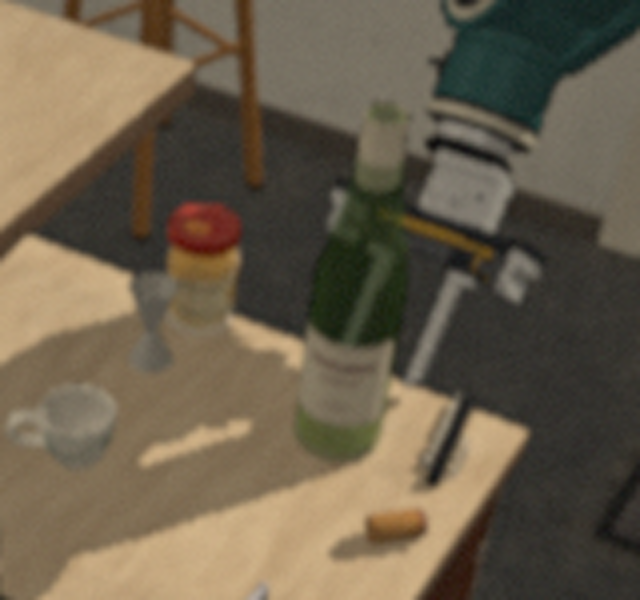

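View pics/t2.png

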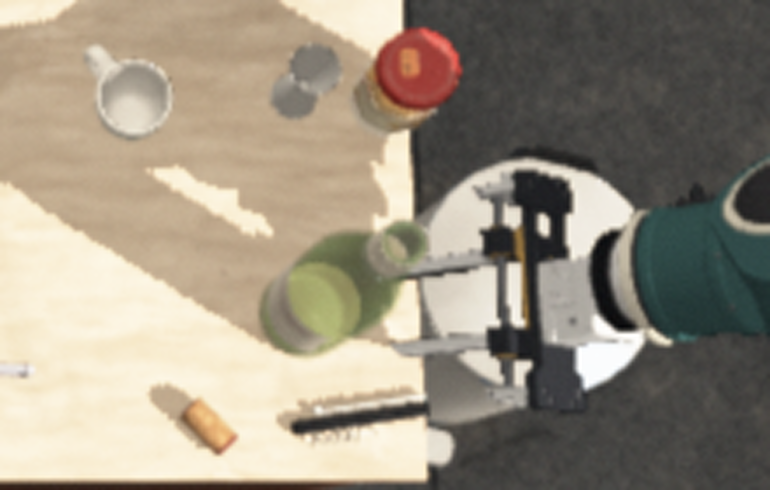

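View pics/w2.png

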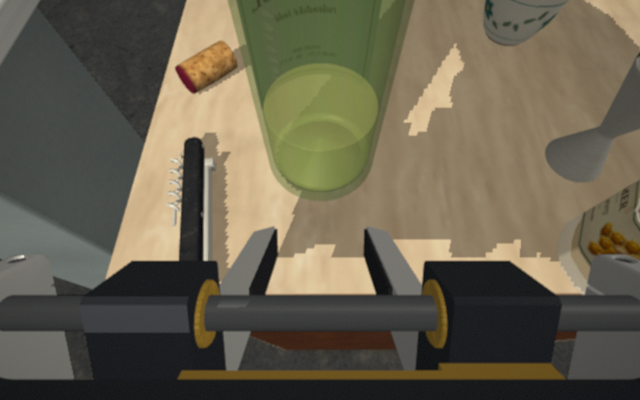

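Request:
play_rows:
  steps: "-0.0069 0.0058 0 0 0 0;-0.0138 0.0116 0 0 0 0;-0.0207 0.0174 0 0 0 0;-0.0275 0.0232 0 0 0 0;-0.0352 0.0296 0.003 0 0 0;-0.0444 0.0374 0.007 0 0 0;-0.0536 0.0451 0.011 0 0 0;-0.0627 0.0528 0.015 0 0 0;-0.0719 0.0605 0.018 0 0 0;-0.0811 0.0683 0.022 0 0 0;-0.0903 0.076 0.026 0 0 0;-0.0995 0.0837 0.03 0 0 0"

```text
time: 4.4
eef_pos: [493.9, -108.7, 37.6]
tool_rot: [-0.298, 0.641, -0.3, 0.641]
contact_force: [-0.9, -3.5, 1.2]
finger_gap: 0.536
```

```bash
cat > look.py <<'E'
from h import *
from bench import observe,optics
import sys
k=sys.argv[1]
s=observe();print(s["time"],s["q"].round(2),tip(s),s["contact_force"],s["finger_gap"]*94)
a=[cv2.resize(optics.capture(n)["color"][:,:,::-1],(400,250) if n!="top" else (800,500),interpolation=cv2.INTER_AREA) for n in("scene","wrist")]
c=optics.capture("top");pickle.dump(c,open("top.pkl","wb"))
t=cv2.resize(c["color"][130:270,200:520,::-1],(800,350),interpolation=cv2.INTER_CUBIC)
cv2.imwrite(f"pics/l{k}.png",np.vstack([np.hstack(a),t]))
E
python3 look.py 3
```

```text
4.4 [ 0.93  0.79 -0.56  1.85 -0.29  0.94  0.66] [493.98699365 -92.67338944  18.45394637] [-0.89209408 -3.46882557  1.17692996] 50.421341875671025
```

View pics/l3.png

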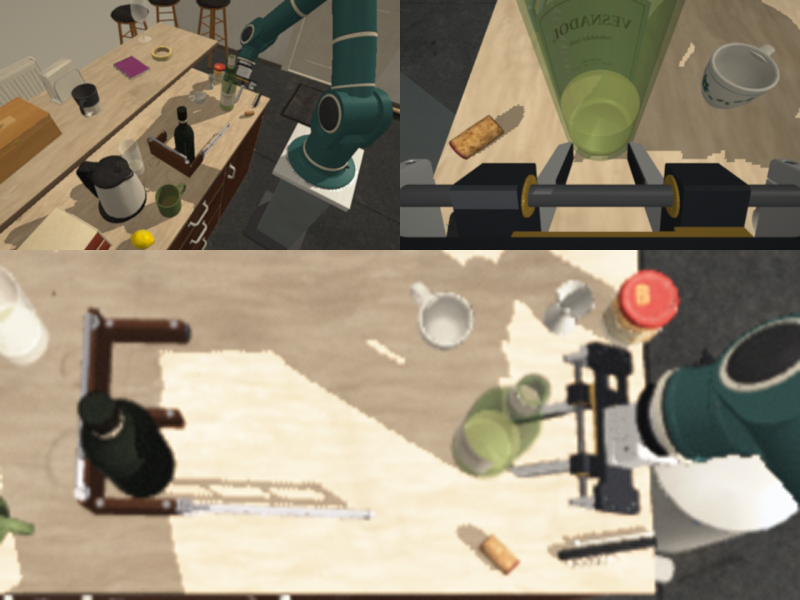

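Request:
play_rows:
  steps: "-0.0077 0.0064 0.003 0 0 0;-0.0184 0.0155 0.0073 0 0 0;-0.0291 0.0245 0.0116 0 0 0;-0.0398 0.0335 0.0159 0 0 0;-0.0505 0.0425 0.0202 0 0 0;-0.0612 0.0516 0.0245 0 0 0;-0.0719 0.0606 0.0288 0 0 0;-0.0826 0.0696 0.0331 0 0 0;-0.0934 0.0786 0.0374 0 0 0;-0.1041 0.0876 0.0417 0 0 0;-0.1148 0.0967 0.046 0 0 0;-0.1232 0.1037 0.0495 0 0 0"

```text
time: 6.05
eef_pos: [543.7, 53.5, 37.5]
tool_rot: [-0.298, 0.641, -0.299, 0.641]
contact_force: [-1.2, -3.5, 0.7]
finger_gap: 0.533
```

```bash
python3 look.py 4
```

```text
6.05 [ 0.7   0.79 -0.63  1.89 -0.37  0.74  0.48] [543.71901536  69.56542558  18.38377281] [-1.24458904 -3.49109698  0.67537387] 50.1441675000675
```

View pics/l4.png

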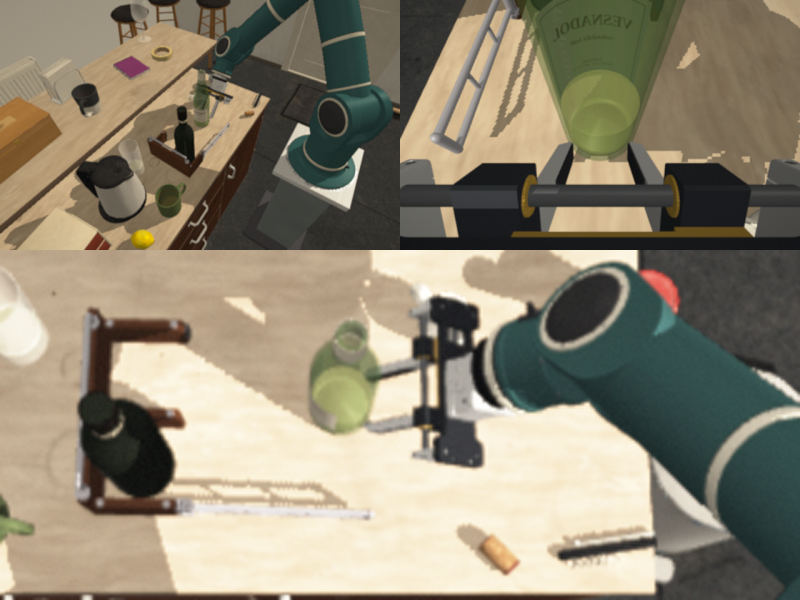

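Request:
play_rows:
  steps: "-0.0054 0.0045 0.002 0 0 0;-0.0153 0.0129 0.0065 0 0 0;-0.0252 0.0213 0.011 0 0 0;-0.0352 0.0296 0.015 0 0 0;-0.0451 0.038 0.02 0 0 0;-0.0551 0.0464 0.024 0 0 0;-0.065 0.0547 0.028 0 0 0;-0.0727 0.0612 0.03 0 0 0;-0.0803 0.0676 0.0303 0 0 0;-0.0857 0.0721 0.0305 0 0 0;-0.0857 0.0721 0.0305 0 0 0"

```text
time: 7.58
eef_pos: [573.9, 165.9, 37.7]
tool_rot: [-0.299, 0.641, -0.299, 0.641]
contact_force: [-0.3, -0.5, 0.3]
finger_gap: 0.534
```

```bash
python3 look.py 5; python3 -c "
from h import *
c=pickle.load(open('top.pkl','rb'));crop(c,225,130,385,240,5,'pics/t5.png')"
```

```text
7.575 [ 0.5   0.82 -0.66  1.86 -0.41  0.63  0.35] [573.91898491 181.93622385  18.5558389 ] [-0.27279337 -0.48248161  0.28118574] 50.161716709718284
```

View pics/l5.png

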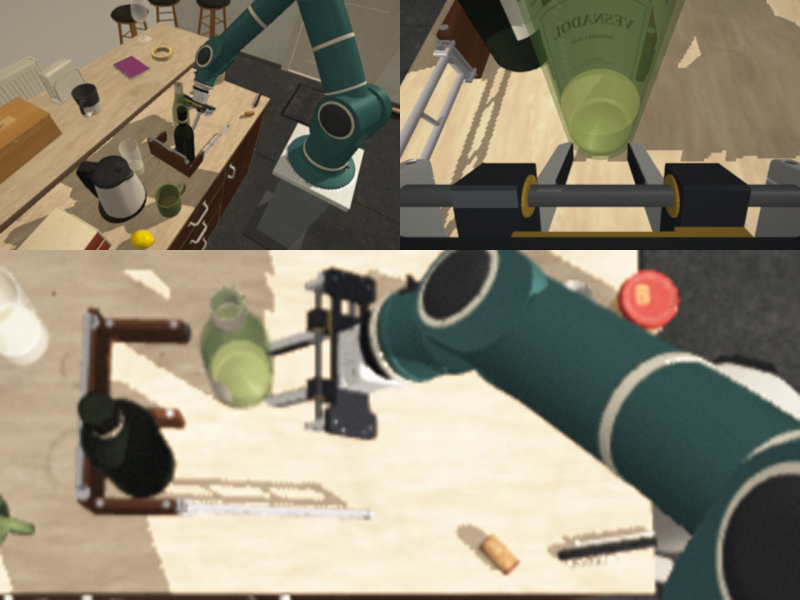

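View pics/t5.png

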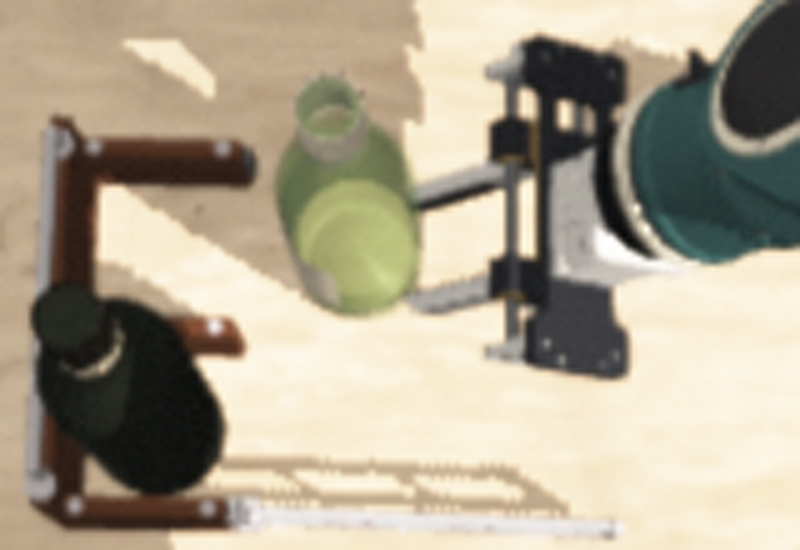

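```bash
python3 - <<'E'
from h import *
c=pickle.load(open('top.pkl','rb'))
P=lambda a,b,z:plane(c,225+a/5,130+b/5,z)[:2].round(1)
print("neck",P(330,106,302),"base bottom edge",P(358,316,0),"base right",P(418,262,0))
print("screws",P(223,148,65),P(215,327,65),P(207,509,65),"tip",P(612,530,50),"hinge",P(240,514,50))
E
```

```text
neck [575.5 212.3] base bottom edge [542.7 214.1] base right [574.5 179.9]
screws [623.7 286.3] [522.8 288.6] [423.  290.8] tip [413.5  72.7] hinge [422.2 274.5]
```

Request:
play_rows:
  steps: "-0.0061 0.0052 -0.0005 0 0 0;-0.0138 0.0116 -0.0005 0 0 0;-0.0214 0.018 -0.0005 0 0 0;-0.0291 0.0245 -0.0005 0 0 0;-0.0367 0.0309 -0.0005 0 0 0;-0.0444 0.0374 -0.0005 0 0 0;-0.052 0.0438 -0.0003 0 0 0;-0.0597 0.0502 0 0 0 0;-0.0658 0.0554 0 0 0 0;-0.0719 0.0605 0 0 0 0;-0.078 0.0657 0 0 0 0;-0.078 0.0657 0 0 0 0"

```text
time: 9.22
eef_pos: [573.9, 268.0, 37.7]
tool_rot: [-0.299, 0.641, -0.298, 0.641]
contact_force: [-0.9, 0.0, -0.4]
finger_gap: 0.533
```

```bash
python3 look.py 6; python3 -c "
from h import *
c=pickle.load(open('top.pkl','rb'));crop(c,215,120,375,240,5,'pics/t6.png')"
```

```text
9.225 [ 0.33  0.83 -0.67  1.85 -0.44  0.52  0.25] [573.89257168 284.08659399  18.54331845] [-0.8628747   0.02038054 -0.38759201] 50.082056686689356
```

View pics/l6.png

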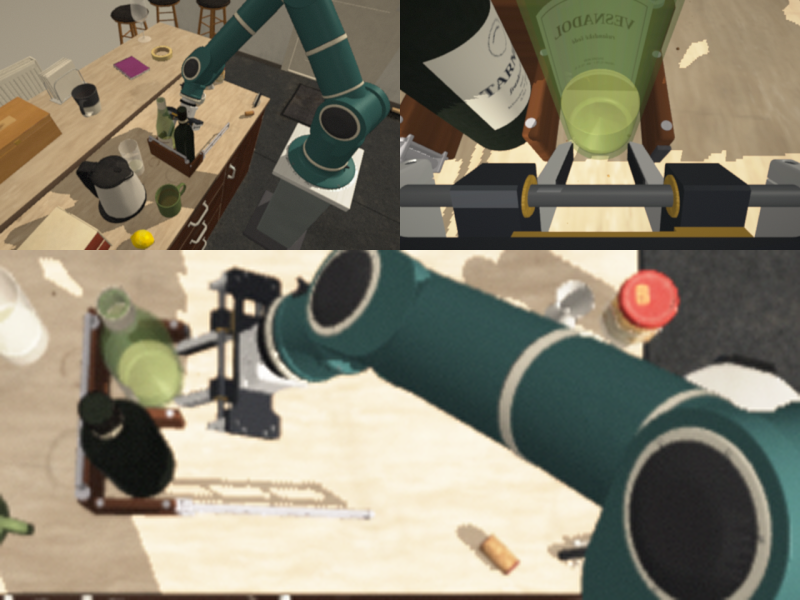

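View pics/t6.png

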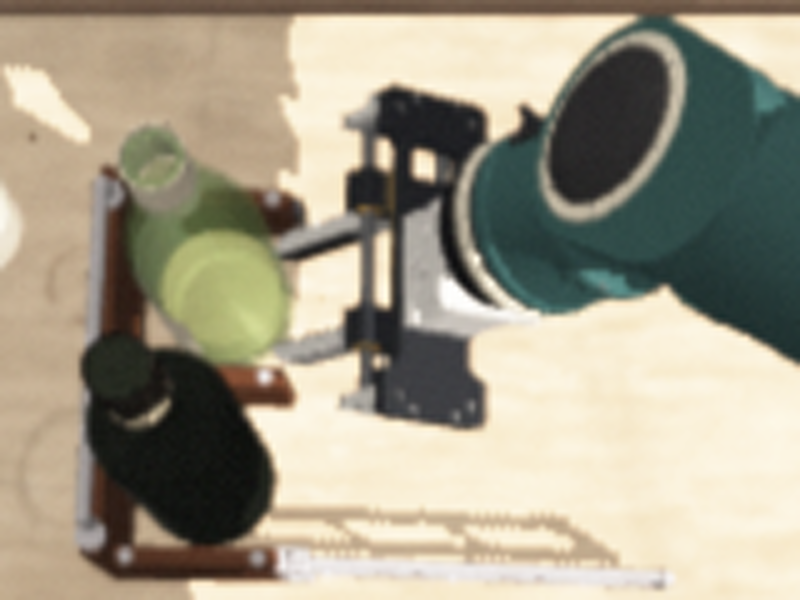

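```bash
python3 - <<'E'
from h import *
c=pickle.load(open('top.pkl','rb'))
P=lambda a,b,z:plane(c,215+a/5,120+b/5,z)[:2].round(1)
print("white",P(154,157,302),"red",P(119,367,318))
# expected base front ring of rail line etc.
print("base front edge",P(291,300,20))
E
```

```text
white [574.9 314.2] red [474.7 324.1]
base front edge [576.7 279.8]
```

Request:
play_rows:
  steps: "-0.0015 0.0013 0 0 0 0;-0.0027 0.0023 0 0 0 0;-0.0027 0.0023 0 0 0 0;0.0077 -0.0064 0 0 0 0;0.026 -0.0219 0 0 0 0;0.0459 -0.0386 0 0 0 0;0.0643 -0.0541 0 0 0 0;0.0443 -0.0771 -0.01 0 0 0;0.0143 -0.1121 -0.04 0 0 0;-0.0001 -0.1306 -0.07 0 0 0;-0.0001 -0.1306 -0.1 0 0 0;-0.0001 -0.1306 -0.1 0 0 0"
  claw: 0.05

```text
time: 10.88
eef_pos: [472.6, 182.2, 137.6]
tool_rot: [-0.299, 0.641, -0.299, 0.641]
contact_force: [0.1, 0.2, 0.5]
finger_gap: 0.53
```

```bash
python3 look.py 7; python3 - <<'E'
from h import *
from bench import observe
s=observe()
c=pickle.load(open('top.pkl','rb'));crop(c,215,120,375,240,5,'pics/t7.png')
for th in(.4,.7): print(th,row(s,(385,110,110),Rt(th)),row(s,(385,110,14),Rt(th)))
E
```

```text
10.875 [ 0.64  0.52 -0.8   2.09 -0.54  0.68  0.34] [472.64054418 198.29774454 118.40698601] [0.06340937 0.15296733 0.53618362] 49.799321352080966
0.4 [ 0.0661 -0.0497 -0.0898 -0.0014 -0.0006 -0.2989] [ 0.1278  0.0238 -0.0899 -0.0014 -0.0006 -0.2989]
0.7 [ 0.0735 -0.0508 -0.0898 -0.0014 -0.0004  0.0011] [ 0.1352  0.0227 -0.0899 -0.0014 -0.0004  0.0011]
```

View pics/t7.png

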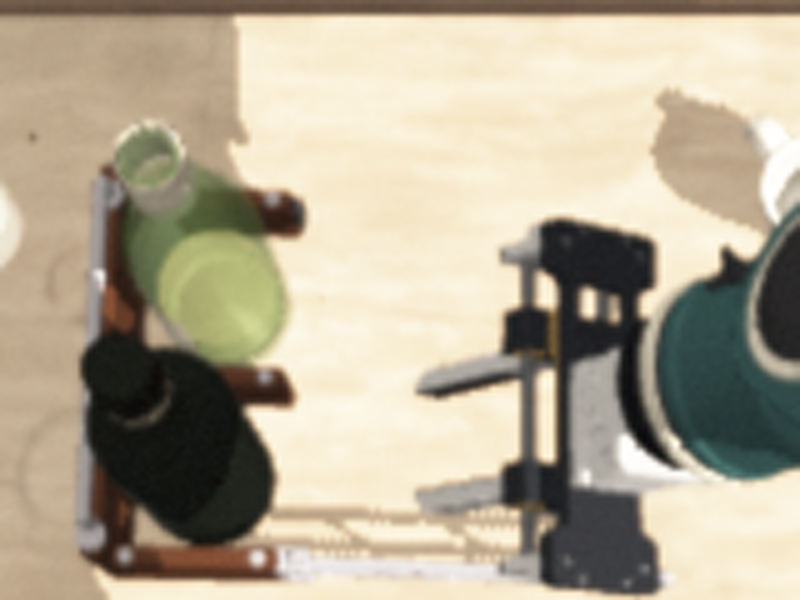

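View pics/l7.png

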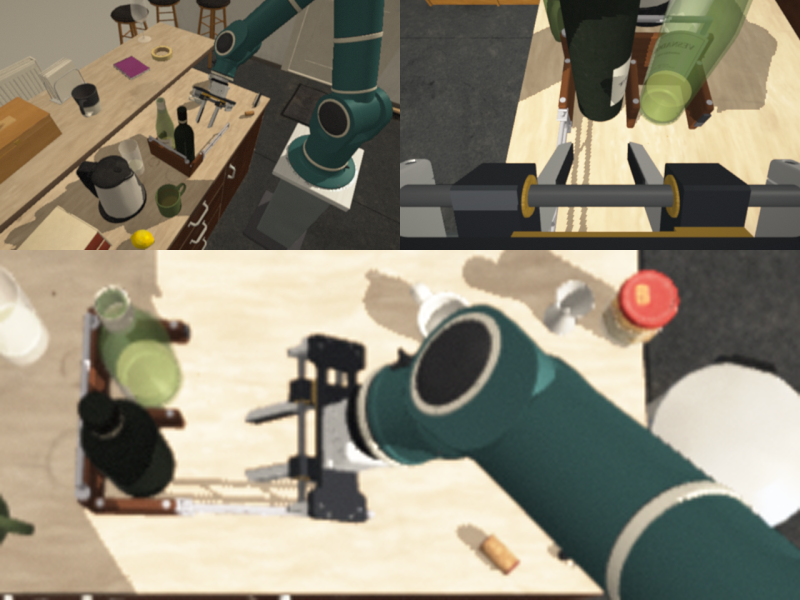

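Request:
play_rows:
  steps: "0.012 -0.008 -0.015 0 0 0;0.025 -0.017 -0.03 0 0 0;0.037 -0.025 -0.045 0 0 0;0.049 -0.034 -0.06 0 0 0;0.061 -0.042 -0.075 0 0 0;0.0735 -0.051 -0.09 0 0 0;0.0735 -0.051 -0.09 0 0 0;0.0735 -0.051 -0.09 0 0 0"
  claw: 0

```text
time: 12.02
eef_pos: [385.7, 94.0, 129.5]
tool_rot: [-0.298, 0.641, -0.299, 0.641]
contact_force: [-0.6, -0.5, 0.1]
finger_gap: 0.007
```

```bash
python3 look.py 8; python3 - <<'E'
from h import *
from bench import observe
s=observe()
for th in(.4,.7): print(th,row(s,(385,110,14),Rt(th)))
E
```

```text
12.025 [ 0.92  0.43 -0.84  2.26 -0.57  0.75  0.57] [385.73705924 110.14164225 110.32083539] [-0.56584282 -0.54130104  0.05450186] 0.6635346063348619
0.4 [ 0.0549  0.0746 -0.0003 -0.0012  0.0003 -0.2993]
0.7 [ 0.0622  0.0734 -0.0003 -0.0011  0.0005  0.0007]
```

View pics/l8.png

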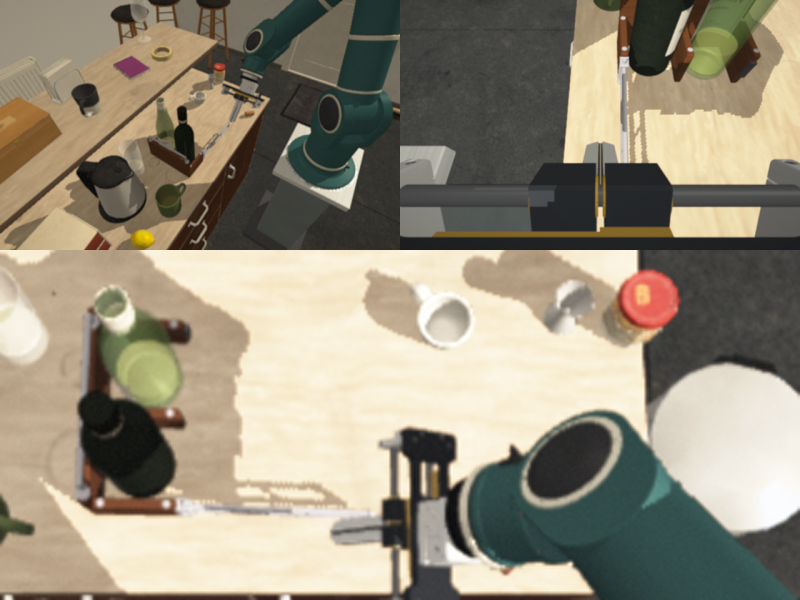

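Request:
play_rows:
  steps: "0.01 0.013 -0.002 0 0 0;0.022 0.026 -0.002 0 0 0;0.034 0.04 -0.002 0 0 0;0.045 0.053 -0.002 0 0 0;0.055 0.065 -0.002 0 0 0;0.062 0.073 -0.002 0 0 0;0.062 0.073 -0.002 0 0 0"

```text
time: 13.05
eef_pos: [383.2, 94.2, 33.4]
tool_rot: [-0.298, 0.641, -0.298, 0.641]
contact_force: [-0.0, -0.6, -0.7]
finger_gap: 0.007
```

```bash
python3 look.py 9; cat > arc.py <<'E'
from h import *
from bench import observe
import sys
s=observe();H=np.array([422,267.5]);a,b,n,r=map(float,sys.argv[1:5])
print(tip(s))
for f in np.linspace(a,b,int(n)+1)[1:]:
    e=np.array([1,-.022]);o=np.array([-.022,-1])
    u=np.cos(f)*e+np.sin(f)*o;nn=-np.sin(f)*e+np.cos(f)*o
    d=3.5+12.5*abs(nn[0])+3*max(0,-nn[1])
    p=H+r*u+d*nn
    print(round(f,2),p.round(0),*row(s,(*p,14),Rt(.7))[:3].round(3))
E
python3 arc.py 1.63 0.8 10 150
```

```text
13.05 [ 0.84  0.68 -0.75  2.28 -0.5   0.52  0.65] [383.25411474 110.27658376  14.26061063] [-0.00732616 -0.57134056 -0.7424745 ] 0.6507722987065485
[383.59254875 109.92644892  14.86086426]
1.55 [406. 117.] -0.005 0.006 0.023
1.46 [419. 117.] -0.004 0.005 0.035
1.38 [431. 117.] -0.005 0.005 0.047
1.3 [443. 118.] -0.006 0.006 0.06
1.21 [456. 120.] -0.007 0.008 0.072
1.13 [468. 124.] -0.01 0.01 0.084
1.05 [480. 128.] -0.013 0.012 0.096
0.97 [492. 134.] -0.018 0.016 0.108
0.88 [503. 140.] -0.022 0.02 0.119
0.8 [513. 148.] -0.028 0.025 0.13
```

View pics/l9.png

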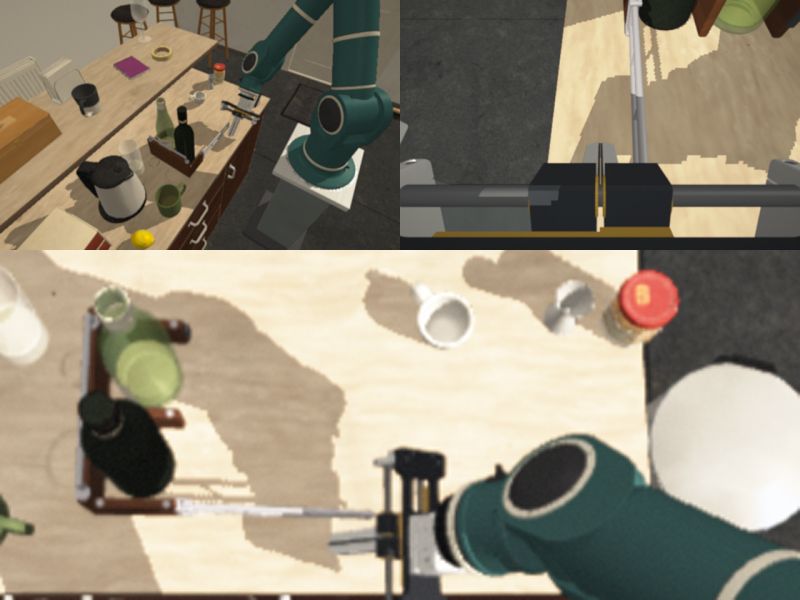

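Request:
play_rows:
  steps: "-0.003 0.003 0.012 0 0 0;-0.005 0.005 0.023 0 0 0;-0.005 0.005 0.035 0 0 0;-0.005 0.005 0.047 0 0 0;-0.006 0.006 0.06 0 0 0;-0.007 0.008 0.072 0 0 0;-0.01 0.01 0.084 0 0 0;-0.013 0.012 0.096 0 0 0;-0.018 0.016 0.108 0 0 0;-0.022 0.02 0.119 0 0 0;-0.028 0.025 0.13 0 0 0"

```text
time: 14.58
eef_pos: [514.2, 131.8, 33.0]
tool_rot: [-0.298, 0.641, -0.299, 0.641]
contact_force: [-0.5, -0.4, 0.3]
finger_gap: 0.005
```

```bash
python3 look.py 10; python3 arc.py 0.8 0.1 10 150
```

```text
14.575 [ 0.6   0.77 -0.66  2.   -0.47  0.6   0.48] [514.27280912 147.89718361  13.9041441 ] [-0.51772967 -0.42826971  0.28868928] 0.4641766596095069
[513.84170527 148.03818763  13.98520717]
0.73 [522. 155.] -0.005 0.004 0.008
0.66 [530. 162.] -0.011 0.009 0.016
0.59 [537. 171.] -0.017 0.014 0.024
0.52 [544. 179.] -0.024 0.02 0.03
0.45 [550. 189.] -0.031 0.026 0.036
0.38 [556. 199.] -0.039 0.032 0.042
0.31 [560. 209.] -0.046 0.039 0.047
0.24 [564. 219.] -0.054 0.046 0.051
0.17 [568. 230.] -0.063 0.053 0.054
0.1 [570. 241.] -0.071 0.06 0.056
```

View pics/l10.png

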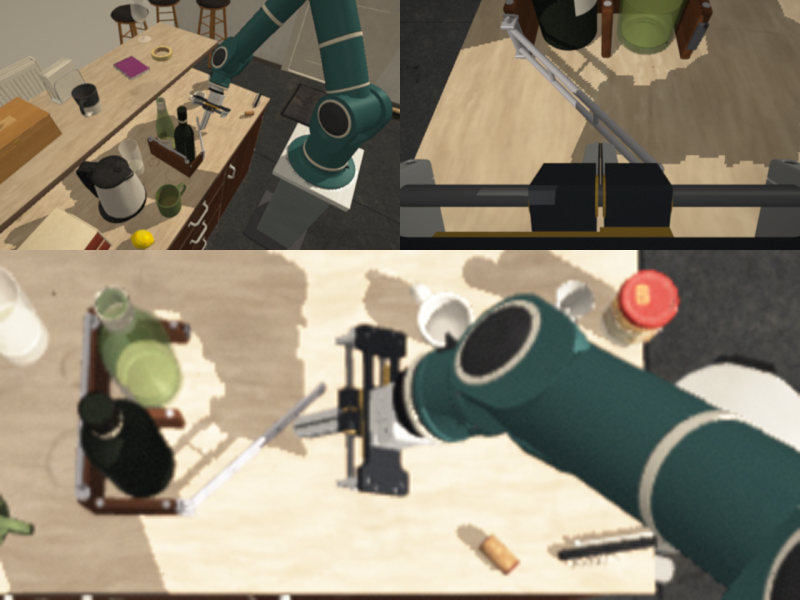

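Request:
play_rows:
  steps: "-0.005 0.004 0.008 0 0 0;-0.011 0.009 0.016 0 0 0;-0.017 0.014 0.024 0 0 0;-0.024 0.02 0.03 0 0 0;-0.031 0.026 0.036 0 0 0;-0.039 0.032 0.042 0 0 0;-0.046 0.039 0.047 0 0 0;-0.054 0.046 0.051 0 0 0;-0.063 0.053 0.054 0 0 0;-0.071 0.06 0.056 0 0 0;-0.071 0.06 0.056 0 0 0"

```text
time: 16.1
eef_pos: [569.5, 226.0, 33.2]
tool_rot: [-0.299, 0.64, -0.298, 0.642]
contact_force: [-0.3, 0.4, 0.3]
finger_gap: 0.001
```

```bash
python3 look.py 11; python3 arc.py 0.1 -0.05 6 150;python3 -c "
from h import *
c=pickle.load(open('top.pkl','rb'));crop(c,215,120,375,240,5,'pics/t11.png')"
```

```text
16.1 [ 0.39  0.81 -0.64  1.87 -0.48  0.56  0.34] [569.46551653 242.12790328  14.02714158] [-0.26060951  0.42855165  0.26254341] 0.06804754591172632
[569.75727623 240.62403187  13.77831622]
0.08 [571. 245.] -0.004 0.003 0.001
0.05 [571. 249.] -0.007 0.005 0.001
0.02 [572. 253.] -0.01 0.008 0.002
-0.0 [572. 257.] -0.013 0.011 0.002
-0.03 [572. 261.] -0.016 0.013 0.002
-0.05 [572. 265.] -0.019 0.015 0.002
```

View pics/l11.png

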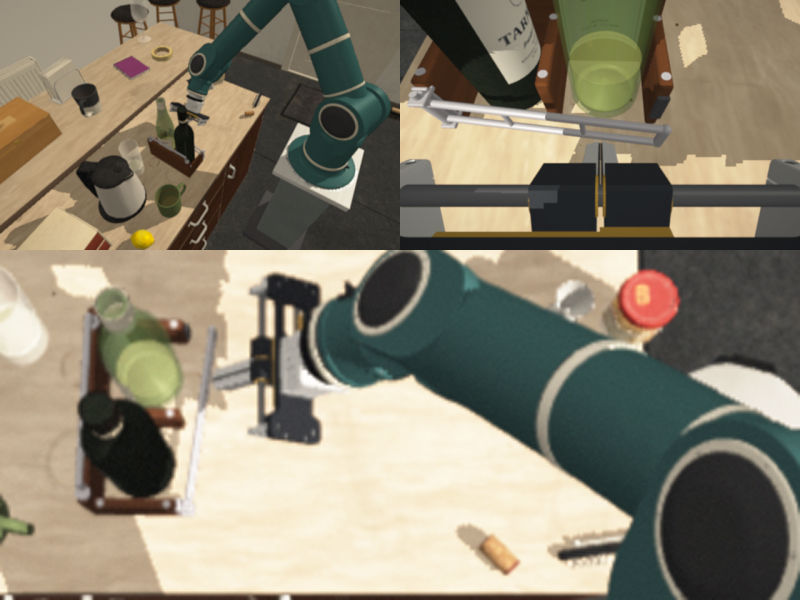

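View pics/t11.png

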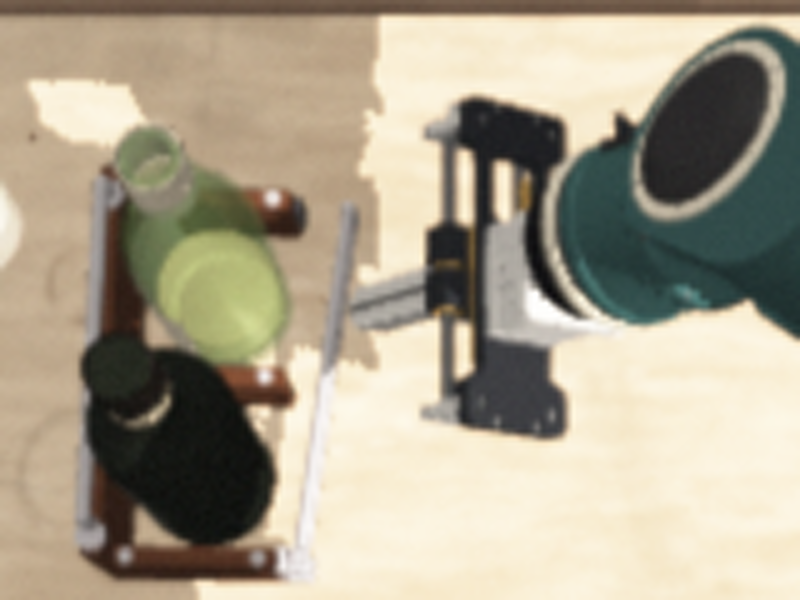

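Request:
play_rows:
  steps: "-0.003 0.0025 0.001 0 0 0;-0.006 0.005 0.001 0 0 0;-0.009 0.0075 0.001 0 0 0;-0.0115 0.0095 0.001 0 0 0;-0.0115 0.0095 0.001 0 0 0"

```text
time: 16.88
eef_pos: [570.6, 239.8, 33.1]
tool_rot: [-0.298, 0.64, -0.298, 0.642]
contact_force: [-0.7, -0.6, 0.0]
finger_gap: 0.003
```

```bash
python3 look.py 12; python3 - <<'E'
from h import *
c=pickle.load(open('top.pkl','rb'));crop(c,215,120,375,240,5,'pics/t12.png')
E
```

```text
16.875 [ 0.37  0.82 -0.64  1.87 -0.48  0.55  0.32] [570.58231593 255.90566616  13.95231501] [-0.69242264 -0.5530608   0.03565565] 0.2770693044308637
```

View pics/t12.png

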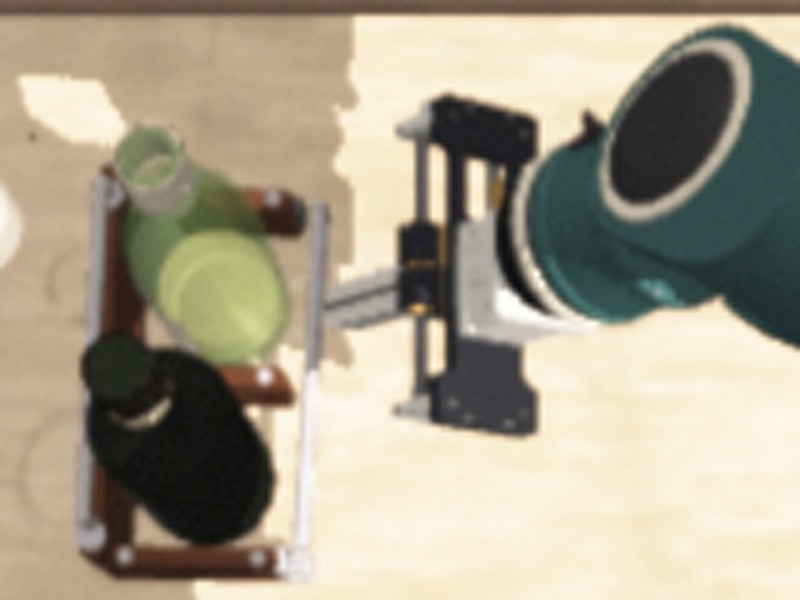

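Nearly shut (tip at about (322,205) in the crop); I'll go on in 1 mm steps.

Request:
play_rows:
  steps: "-0.0008 0.0006 0 0 0 0;-0.0015 0.0013 0 0 0 0;-0.0023 0.0019 0 0 0 0;-0.0031 0.0026 0 0 0 0;-0.0031 0.0026 0 0 0 0"

```text
time: 17.65
eef_pos: [570.7, 243.6, 33.1]
tool_rot: [-0.298, 0.64, -0.299, 0.642]
contact_force: [0.8, 0.8, 0.8]
finger_gap: 0.006
```

Request:
play_rows:
  steps: "-0.0008 0.0006 0 0 0 0;-0.0015 0.0013 0 0 0 0;-0.0023 0.0019 0 0 0 0;-0.0023 0.0019 0 0 0 0"

```text
time: 18.15
eef_pos: [571.0, 245.0, 32.3]
tool_rot: [-0.299, 0.64, -0.3, 0.641]
contact_force: [-0.6, -10.3, -1.2]
finger_gap: 0.007
```

```bash
python3 look.py 13; python3 - <<'E'
from h import *
c=pickle.load(open('top.pkl','rb'));crop(c,215,120,375,240,5,'pics/t13.png')
E
```

```text
18.15 [ 0.35  0.82 -0.64  1.87 -0.48  0.54  0.31] [571.03657739 261.0112918   13.1664545 ] [ -0.55748204 -10.25954796  -1.21479272] 0.6422920483612354
```

View pics/t13.png

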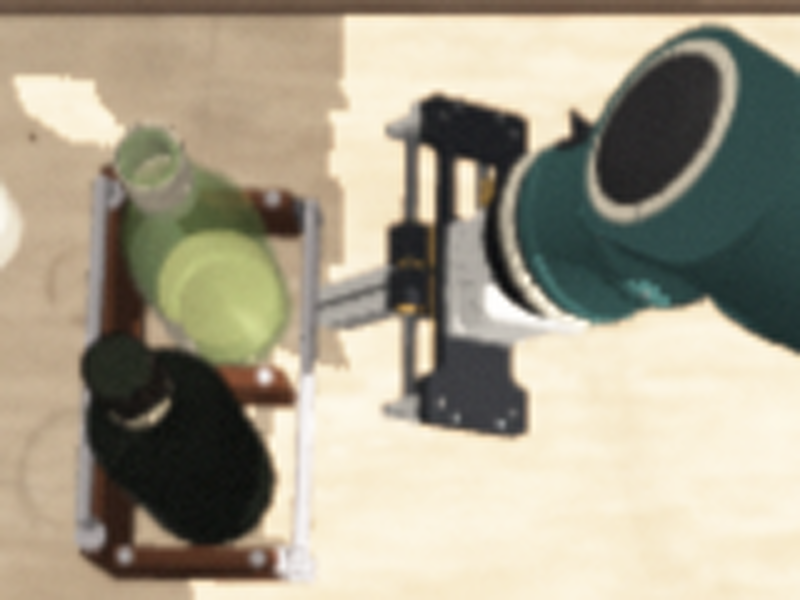

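View pics/l13.png

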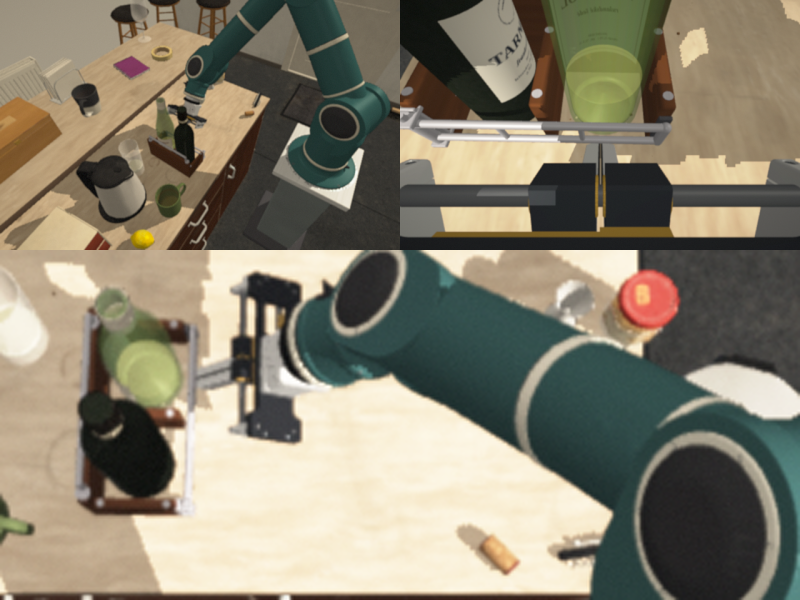

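Request:
play_rows:
  steps: "0.0038 -0.0032 0 0 0 0;0.0153 -0.0129 0 0 0 0;0.0383 -0.0322 0 0 0 0;0.0612 -0.0515 0 0 0 0;0.042 -0.0745 -0.01 0 0 0;0.0098 -0.1127 -0.03 0 0 0;-0.0032 -0.128 -0.06 0 0 0;0.03 -0.156 -0.09 0 0 0;0.068 -0.19 -0.12 0 0 0;0.1 -0.21 -0.14 0 0 0;0.1 -0.21 -0.14 0 0 0"

```text
time: 19.68
eef_pos: [429.8, 30.4, 128.5]
tool_rot: [-0.297, 0.641, -0.301, 0.64]
contact_force: [0.1, -0.0, 0.8]
finger_gap: 0.002
```

```bash
python3 look.py 14; python3 - <<'E'
from h import *
c=pickle.load(open('top.pkl','rb'));crop(c,215,120,375,240,5,'pics/t14.png')
from bench import optics
c=optics.capture("scene");crop(c,200,140,360,280,5,'pics/s14.png')
E
```

```text
19.675 [ 0.89  0.49 -0.69  2.13 -0.5   0.87  0.6 ] [429.95081199  46.45401489 109.3304315 ] [ 0.12353253 -0.01048349  0.80995663] 0.17165505657109656
```

View pics/t14.png

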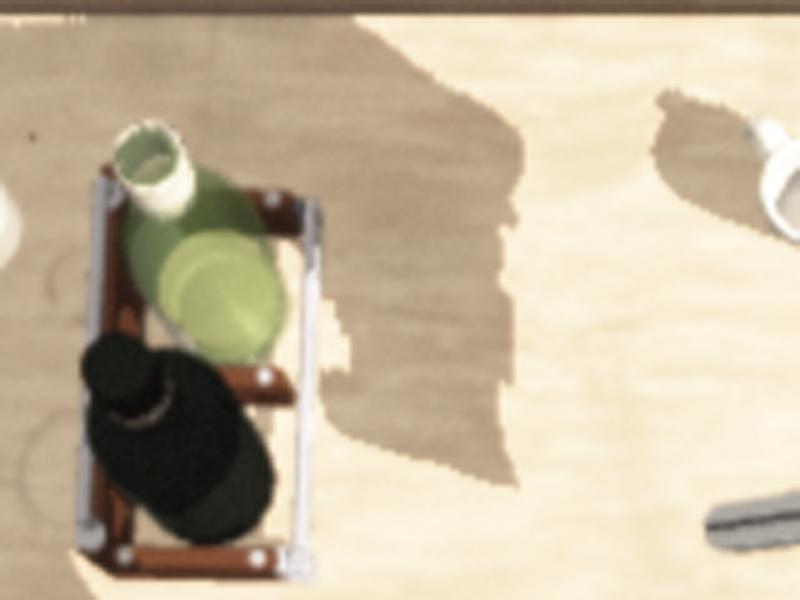

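View pics/l14.png

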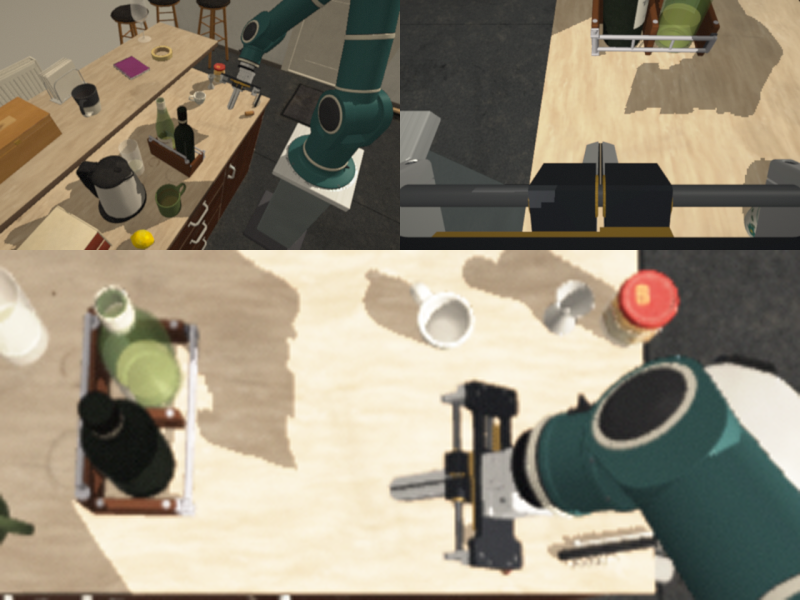

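View pics/s14.png

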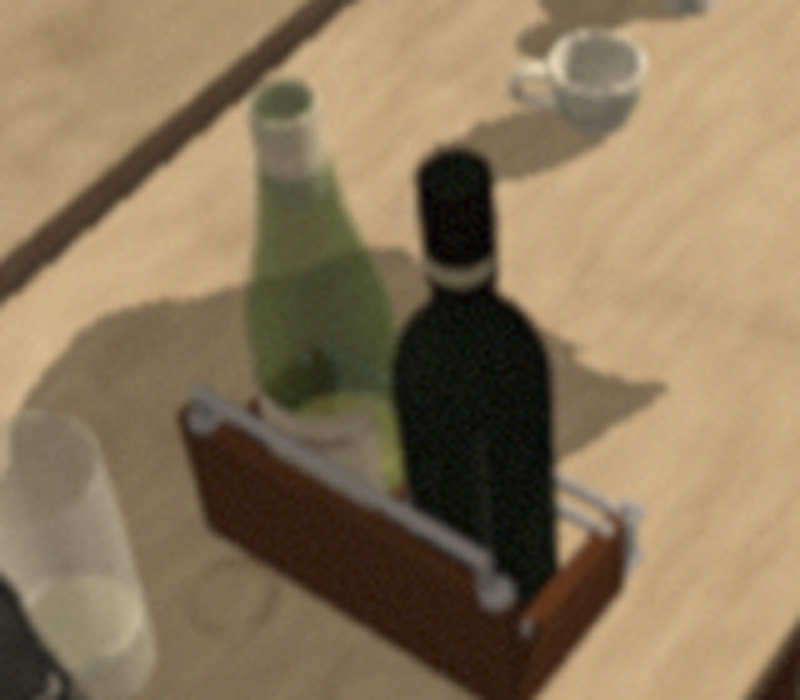

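```bash
python3 - <<'E'
from h import *
c=pickle.load(open('top.pkl','rb'))
P=lambda a,b,z:plane(c,215+a/5,120+b/5,z)[:2].round(1)
a,b=P(300,540,53),P(312,240,53);print("rail",a,b,np.arctan2(*(b-a)[::-1]))
print("wall screws",P(258,558,65),P(265,377,65),P(272,198,65)); d=P(272,198,65)-P(258,558,65);print(np.arctan2(d[1],d[0]))
print("white",P(150,155,302),"red",P(119,367,318))
E
```

```text
rail [434.9 269.1] [603.  265.5] -0.021412550781585573
wall screws [423.5 290.3] [522.8 288.6] [623.7 286.9]
-0.01698138450203843
white [575.9 316.1] red [474.7 324.1]
```

```bash
python3 -c "
from bench import job
print(job.close_job())"
```

```text
the job is handed in; nothing more can be done
None
```

The white wine bottle is in the empty far bay and the guard rail is shut. I handed the job in at about 20 s of robot time.

**Bottle:** I pushed it upright with the two fingertips, low on its body (about 20 mm up), held 50 mm apart as a cradle. Then I backed the gripper off. The last picture puts its neck at about (576, 316) mm, about 4 mm in front of the bay centre; the limit for clearing the rail is 14 mm.

**Guard rail:** I swung it round with the closed fingers until it met a stop, at about 10 N. In the last picture it lies parallel to the stand's front to within about 0.005 rad.

**Other things:** The red bottle has not moved, at about (475, 324) mm. The things still visible look unmoved. The cork was hidden by the gripper in the final pictures, but it was in its place in the picture just before. I measured no other bystander's position again. The robot was touching nothing at the end.

No check failed or disagreed. The bottle's position was read from the top camera only, good to a few mm.

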